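# Put the lacing chisels back in their fitted tray

## Robot

A 6-joint arm with a two-finger parallel gripper is mounted at the origin on the work surface. World frame = base frame: x ahead of the robot, y to its left, z up, the work surface at z = 0. Lengths are in m, angles in rad, forces in N, time in s.
With the tool pointing down it reaches from about 0.3 to 0.875 m from the base axis. Payload 6.4 kg.
Tool frame: the origin (TCP) lies at the very end of the fingers, on their centre line; the grasp point (between the pads) lies 19 mm behind it; z points along the fingers, y is the line along which they close (so a half turn about z gives the same grasp; the last joint's range is limited). The gripper opens to 85 mm and grips with 20 to 120 N. Pads are 22 mm wide; open, the fingers measure 114 mm over their backs; the gripper's body (76 mm by 85 mm) begins 54 mm behind the grasp point. The pads swing forward as they close: fully open they stand 13 mm farther back than shut.
Start: joints at [-1.331, 0.181, 1.607, -0, 1.354, -0.206], TCP at [0.248, -0.519, 0.231] pointing down, gripper open.
Joint ranges: [-2.99, 2.99], [-0.89, 2.07], [0.3, 2.58], [-1.14, 4.28], [0, 2.63], [-3.12, 3.12]. Speed limits (rad/s): [2.57, 2.57, 3.01, 3.14, 3.14, 3.14].

## Interface

Orientations are given as a unit quaternion [w, x, y, z].
In Python, from bench import ctrl gives the robot as it stands.
- The arm moves only by the tool jog_arm, never from a script. Its argument "series" is a list that holds one entry, the list of rows, each a list of 7 numbers: the shift along the tool's x, y, z in mm, then the turn, a rotation vector about the tool's x, y, z in rad, then the finger opening in mm, from 0 to 85.4. In form: [[[tx, ty, tz, rx, ry, rz, gripper], ...]]. A call has exactly 10 rows; each row shifts and turns the commanded pose from where the row before left it, along the tool's axes as they then stand; what a row does not reach is not made up. A row lasts 1/10 s, in which the tool goes at most 50 mm and 8.59 degrees, less where a joint would pass 70% of its speed; a pose out of reach is approached as far as the arm can. A call with a gripper value outside its range is refused whole. The fingers move at their own pace and stop on an object; the grip force is fixed at half the most. Time passes only in rows, so rows that do not move let the fingers close, or fill a call up. It gives the time, the measured TCP pose, the force, the opening and the grip force at its end, in the units of the state.
- ctrl.get_obs(): the state, without advancing time (a new reading comes with each control period).
- ctrl.camera(name): name is "side" or "top" or "wrist"; returns a dict with "frame" (400x640x3 uint8, blue, green, red), "z_map" (400x640 float32, m along the optical axis (not along the pixel's ray), 0 where there is no reading), "fx", "fy", "cx", "cy" (pixels), "xyz" and "rotation" of the camera in the world. Camera axes: x right, y down, z forward; pixel columns grow to the right and rows downward; lengths in m; the calibration is good to about 2 mm. A picture is of the moment at which its call begins.
- ctrl.hand_in(): hands the job in; it is judged then, once.
The state is a dict: "time_s": time; "q": joint angles; "dq": joint speeds; "joint_efforts": joint torques, N m; "eef_pos": TCP position; "eef_rot": TCP orientation; "wrist_force": force on the tool from outside, world axes, zero at the start; "torque": the same for the moment, N m; "opening": opening from 0.0 (shut) to 1.0 (fully open); "grasp_force": force on a finger pad.
Only numpy, scipy, OpenCV 4.12 (cv2) and the standard library are available. Lean on these libraries where they do the work, as an engineer would, in place of code of your own. Each camera call takes 0.05 s, during which the arm holds its last target. There are 200 camera calls.

## Task

Put the three toothed lacing chisels away in the wooden tool tray: each one flat in the insert whose pocket is cut for its width, the two-toothed in the narrowest, the three-toothed in the middle one and the five-toothed in the widest, straight in it and centred, with the teeth inside the pocket and pointing at its closed end. Set them down without dropping them, and leave the two smooth-edged chisels, the mallet and the jar where they are.

Things in the scene. Friction and masses are not known exactly. Their poses are not given: they have to be found in the camera images.
- chisel2: Lacing chisel with 2 teeth, head 14.5 wide (mm). Lies flat on the bench: dark square steel shank 14 x 14 x 80, bright flat head 40 long, 7 thick, flush with the underside. Origin: centre of the head's underside; x runs from shank (x -100 to -20) to working edge (+20), z up. Balances within 15 of x = -40; grip there across y. 0.1-0.25 kg. Teeth 20 long.
- chisel3: Lacing chisel with 3 teeth, head 24.5 wide (mm). Lies flat on the bench: dark square steel shank 14 x 14 x 80, bright flat head 40 long, 7 thick, flush with the underside. Origin: centre of the head's underside; x runs from shank (x -100 to -20) to working edge (+20), z up. Balances within 15 of x = -40; grip there across y. 0.1-0.25 kg. Teeth 20 long.
- chisel5: Lacing chisel with 5 teeth, head 44.5 wide (mm). Lies flat on the bench: dark square steel shank 14 x 14 x 80, bright flat head 40 long, 7 thick, flush with the underside. Origin: centre of the head's underside; x runs from shank (x -100 to -20) to working edge (+20), z up. Balances within 15 of x = -40; grip there across y. 0.1-0.25 kg. Teeth 20 long.
- straight_blade: Look-alike chisel: smooth straight blade without teeth, head 34.5 wide (mm). Lies flat on the bench: dark square steel shank 14 x 14 x 80, bright flat head 40 long, 7 thick, flush with the underside. Origin: centre of the head's underside; x runs from shank (x -100 to -20) to working edge (+20), z up. Balances within 15 of x = -40; grip there across y. 0.1-0.25 kg.
- round_blade: Look-alike chisel: smooth rounded blade without teeth, head 44.5 wide (mm). Lies flat on the bench: dark square steel shank 14 x 14 x 80, bright flat head 40 long, 7 thick, flush with the underside. Origin: centre of the head's underside; x runs from shank (x -100 to -20) to working edge (+20), z up. Balances within 15 of x = -40; grip there across y. 0.1-0.25 kg.
- insert2: Narrowest pocket, 30 wide inside, for the two-toothed chisel (mm). Fixed in the tray, 72 from the next (order varies). Origin: pocket centre, on the underside, 6 above bench; chisel rests on its base 4 above that. Pocket's closed end is to +x (inner face x = 32), cheeks from x -15 to 38, 10 above base; base flat and open to x = -105 for the shank. Tray rim 12 above bench.
- insert3: Middle pocket, 40 wide inside, for the three-toothed chisel (mm). Fixed in the tray, 72 from the next (order varies). Origin: pocket centre, on the underside, 6 above bench; chisel rests on its base 4 above that. Pocket's closed end is to +x (inner face x = 32), cheeks from x -15 to 38, 10 above base; base flat and open to x = -105 for the shank. Tray rim 12 above bench.
- insert5: Widest pocket, 60 wide inside, for the five-toothed chisel (mm). Fixed in the tray, 72 from the next (order varies). Origin: pocket centre, on the underside, 6 above bench; chisel rests on its base 4 above that. Pocket's closed end is to +x (inner face x = 32), cheeks from x -15 to 38, 10 above base; base flat and open to x = -105 for the shank. Tray rim 12 above bench.
- mallet: Bystander: wooden mallet lying on the bench, head 56 diameter x 95 long, its axis along y, handle towards +x, 210 long. Origin under the middle of the head.
- jar: Bystander: closed jar of edge finish standing on the bench, 56 diameter, 65 high. Origin: centre of its underside.
Things that resemble listed ones, but are neither listed nor needed, are in the scene too. Leave any green look-alike of the chisel2 alone.

How it is judged:
By the outcome, as a careful person would: the job done as asked, in the order asked, and still so for the second after the job is handed in, with the robot touching nothing.
It also fails if it takes over 96 s, if anything falls off the work surface, if the arm or the gripper's body presses on something with over 40 N, if the wrist force passes 120 N, or if a joint passes its speed limit or range.

## Working session

There is one attempt and no reset: what is moved stays moved. The work goes in short steps, Python scripts to look and compute and a tool call to move; the robot and the scene stay as the last step left them, time stands still between calls to the robot, and variables do not carry over. Pictures are saved under pics/ and viewed, at most 14 in all, crops included, and the job is handed in when it is done.

Besides the shell and the picture viewer there is one more tool, called as name(argument=value, ...) on one line, values as JSON. jog_arm: Moves the arm, as the interface text tells. Its arguments: {"type":"object","properties":{"series":{"type":"array"}},"required":["series"]}

```bash
mkdir -p pics; ls; python3 - <<'E'
from bench import ctrl
import cv2,numpy as np,pickle
d={}
for n in("top","side"):
    c=ctrl.camera(n); d[n]=c
    cv2.imwrite(f"pics/{n}0.png",c["frame"])
    print(n,c["fx"],c["fy"],c["cx"],c["cy"],c["xyz"],np.round(c["rotation"],3).tolist())
pickle.dump(d,open("c0.pkl","wb"))
o=ctrl.get_obs();print(o)
E
```

```text
pics
top 469.14086733132706 469.14086733132706 324.0789836748388 201.28029191022895 [ 0.48808473 -0.05808915  1.23063985] [-0.028, 0.71, -0.703, 0.027]
side 435.52883434314833 435.52883434314833 310.9517639872165 205.6332119817561 [0.42258955 0.89010914 0.92636688] [0.04, -0.075, 0.914, -0.396]
{'time_s': 0.1, 'q': array([-1.33131772e+00,  1.81483427e-01,  1.60794413e+00,  8.29809628e-06,
        1.35380854e+00, -2.06304857e-01]), 'dq': array([ 0.00085535, -0.00141721, -0.00272597, -0.00166297,  0.00057505,
        0.00186823]), 'joint_efforts': array([-3.50043474e-04, -4.45879412e+01, -3.52238953e+01, -3.64181715e-04,
        4.13439557e-03, -4.43972692e-05]), 'eef_pos': array([ 0.24780997, -0.51828554,  0.23044742]), 'eef_rot': array([-8.21674225e-04,  9.75262177e-01,  2.21049793e-01, -9.57868278e-06]), 'wrist_force': array([ 0.27686783, -0.33863611, -0.27154606]), 'torque': array([ 0.00582905,  0.0033596 , -0.03113378]), 'grasp_force': 0.0, 'opening': 1.000860215605588}
```

View pics/top0.png

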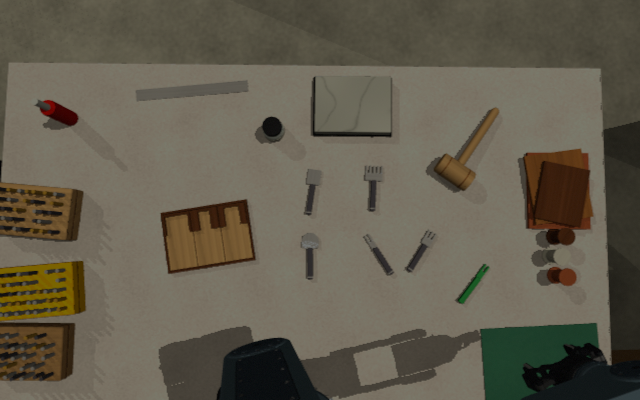

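View pics/side0.png

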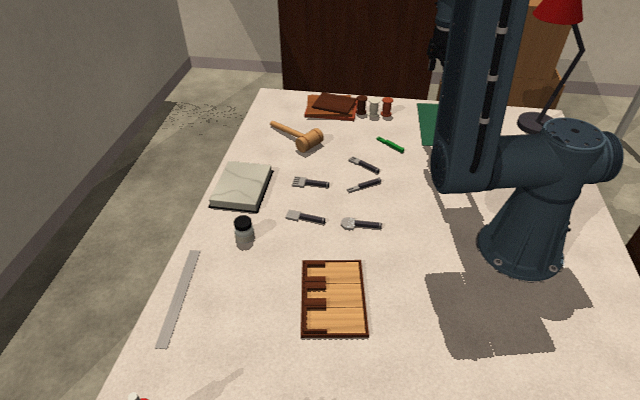

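The top view shows the five-tooth at (373,187), the three-tooth at (421,251), the two-tooth at (378,254), the smooth blades at (313,190) and (309,255), and the tray at (208,236). The closed ends of the tray's pockets face up in the image, which is +x. I'll enlarge the tray and the chisels and measure them.

```bash
cat > h.py <<'E'
import numpy as np,cv2,pickle
from scipy.spatial.transform import Rotation as R
def rot(c):
    q=np.asarray(c["rotation"]); return R.from_quat(q,scalar_first=True).as_matrix() if q.ndim==1 else q
def ray(c,uv,z):
    uv=np.atleast_2d(uv).astype(float)
    d=np.c_[(uv[:,0]-c["cx"])/c["fx"],(uv[:,1]-c["cy"])/c["fy"],np.ones(len(uv))]@rot(c).T
    o=np.asarray(c["xyz"]); return o+d*((z-o[2])/d[:,2:])
def proj(c,p):
    q=(np.atleast_2d(p)-c["xyz"])@rot(c); return np.c_[q[:,0]/q[:,2]*c["fx"]+c["cx"],q[:,1]/q[:,2]*c["fy"]+c["cy"]]
E
python3 - <<'E'
from h import *
d=pickle.load(open("c0.pkl","rb"));c=d["top"];f=c["frame"]
a=cv2.resize(f[155:285,295:445],None,fx=4,fy=4,interpolation=cv2.INTER_CUBIC)
b=cv2.resize(f[190:280,155:265],None,fx=4,fy=4,interpolation=cv2.INTER_CUBIC)
cv2.imwrite("pics/a.png",a);cv2.imwrite("pics/b.png",b)
print("axes",np.round(rot(c),3).tolist())
for n,uv in dict(corners=[(300,200)],tray=[(162,211),(247,200),(255,258),(169,271)]).items(): print(n,np.round(ray(c,uv,0.012),4).tolist())
# dark shanks
g=f.max(2); m=((g<90)).astype(np.uint8); m[:150]=0;m[290:]=0;m[:,:295]=0;m[:,450:]=0
k=cv2.connectedComponentsWithStats(m)
for s,ct in zip(k[2],k[3]):
    if 30<s[4]<3000: print(s,ct.round(1),ray(c,ct,0.01).round(4))
# depth sanity
for uv in((373,195),(208,240),(340,220)):print(uv,c["z_map"][uv[1],uv[0]])
E
```

```text
axes [[0.011, -0.997, 0.078], [-1.0, -0.011, 0.001], [-0.001, -0.078, -0.997]]
corners [[0.5864, 0.0065, 0.012]]
tray [[0.5538, 0.3651, 0.012], [0.5849, 0.1446, 0.012], [0.4349, 0.1204, 0.012], [0.3993, 0.3412, 0.012]]
[426 154  24  36 415] [438.7 172. ] [[ 0.6641 -0.356   0.01  ]]
[364 166  17  46 271] [371.4 193.1] [[ 0.6067 -0.1797  0.01  ]]
[304 169  14  47 250] [309.6 197.1] [[ 0.5943 -0.0183  0.01  ]]
[405 231  23  42 260] [416.6 255.6] [[ 0.4456 -0.2971  0.01  ]]
[363 236  31  40 269] [380.7 259.1] [[ 0.4354 -0.2042  0.01  ]]
[306 248   8  32 233] [309.2 263.4] [[ 0.4225 -0.0197  0.01  ]]
(373, 195) 1.2229906
(208, 240) 1.2166966
(340, 220) 1.2313771
```

View pics/a.png

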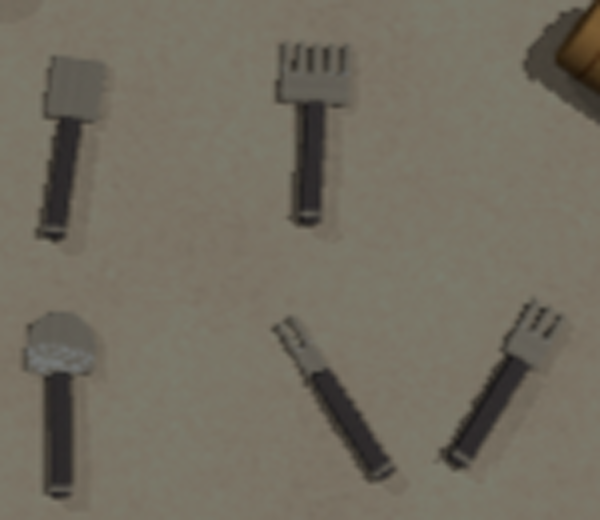

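View pics/b.png

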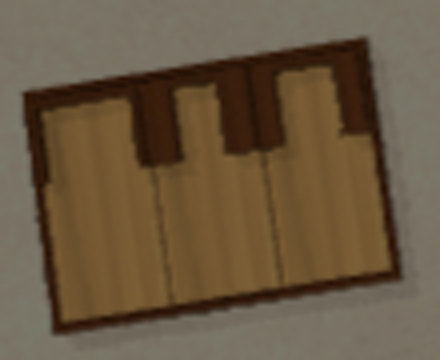

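Crop a (4x, offset 295,155) shows the five-tooth at top centre, the two-tooth at bottom centre and the three-tooth at bottom right. Crop b shows the pockets from left (+y) to right as widest, narrowest, middle. Next I'll check the wrist camera geometry.

```bash
cat >> h.py <<'E'
def yaw(o): 
    m=R.from_quat(o["eef_rot"],scalar_first=True).as_matrix(); return np.arctan2(m[1,0],m[0,0])
def go(o,p,th):
    """yaw turn about tool z, then shift along tool axes (after the turn), mm"""
    dth=-((th-yaw(o)+np.pi)%(2*np.pi)-np.pi)
    d=(np.asarray(p)-o["eef_pos"])*1e3
    x=d[0]*np.cos(th)+d[1]*np.sin(th); y=d[0]*np.sin(th)-d[1]*np.cos(th)
    print("rz %.4f  x %.1f y %.1f z %.1f"%(dth,x,y,-d[2]))
E
python3 - <<'E'
from h import *
from bench import ctrl
c=ctrl.camera("wrist");o=ctrl.get_obs()
T=R.from_quat(o["eef_rot"],scalar_first=True).as_matrix()
print(c["fx"],c["cx"],c["cy"],"cam in tool",T.T@(c["xyz"]-o["eef_pos"]),"\n",(T.T@rot(c)).round(3))
print(yaw(o),o["time_s"]); print(ray(c,[(0,0),(639,0),(639,399),(0,399)],0).round(3))
go(o,(.47,-.25,.30),0.0)
E
```

```text
305.9393406604759 325.88243954248287 198.32371719261022 cam in tool [ 0.07032163  0.00090072 -0.14167385] 
 [[-0.   -0.96 -0.28]
 [ 1.   -0.   -0.  ]
 [ 0.   -0.28  0.96]]
0.44584656432232844 0.15
[[ 0.262 -0.126 -0.   ]
 [ 0.556 -0.741  0.   ]
 [ 0.13  -1.118  0.   ]
 [-0.304 -0.215  0.   ]]
rz 0.4458  x 222.1 y -268.4 z -69.4
```

jog_arm(series=[[[0,0,0,0,0,0.148,85],[0,0,0,0,0,0.149,85],[0,0,0,0,0,0.149,85],[34,-36,4,0,0,0,85],[34,-36,4,0,0,0,85],[34,-36,4,0,0,0,85],[34,-36,4,0,0,0,85],[34,-36,4,0,0,0,85],[34,-36,4,0,0,0,85],[34,-36,4,0,0,0,85]]])

```text
time_s: 1.15
eef_pos: [0.487, -0.2651, 0.203]
eef_rot: [-0.0, 1.0, -0.0, -0.0]
wrist_force: [0.3, -0.4, -0.2]
opening: 0.996
grasp_force: 0.0
```

```bash
python3 - <<'E'
from h import *
from bench import ctrl
c=ctrl.camera("wrist");o=ctrl.get_obs();pickle.dump((c,o),open("w1.pkl","wb"))
print(o["eef_pos"],yaw(o),o["time_s"]);cv2.imwrite("pics/w1.png",c["frame"])
E
```

```text
[ 0.49086277 -0.25901688  0.20238996] 0.0040872289946740385 1.2
```

View pics/w1.png

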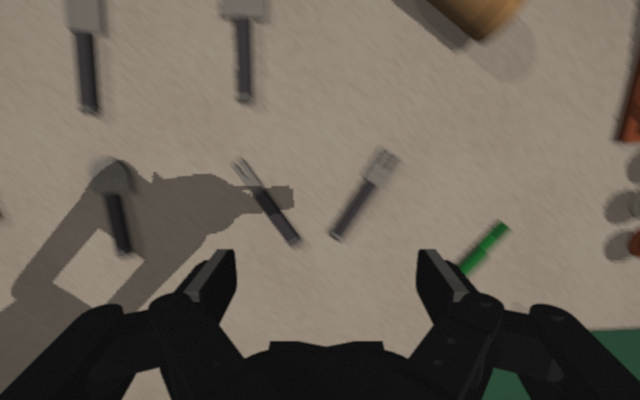

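The arm was still moving, so the frame is blurred. The two-tooth shows at (268,203), the three-tooth at (363,193) and part of the five-tooth at (243,50). I'll advance a little and look again once it's still.

jog_arm(series=[[[20,0,0,0,0,0,85],[20,0,0,0,0,0,85],[10,0,0,0,0,0,85],[0,0,0,0,0,0,85],[0,0,0,0,0,0,85],[0,0,0,0,0,0,85],[0,0,0,0,0,0,85],[0,0,0,0,0,0,85],[0,0,0,0,0,0,85],[0,0,0,0,0,0,85]]])

```text
time_s: 2.2
eef_pos: [0.5359, -0.267, 0.2034]
eef_rot: [0.0, 1.0, -0.0, 0.0]
wrist_force: [0.9, -0.3, 0.3]
opening: 0.997
grasp_force: 0.0
```

```bash
python3 - <<'E'
from h import *
from bench import ctrl
c=ctrl.camera("wrist");o=ctrl.get_obs();pickle.dump((c,o),open("w2.pkl","wb"))
f=c["frame"]
print(o["eef_pos"],yaw(o),o["time_s"]);cv2.imwrite("pics/w2.png",f[:300])
z=c["z_map"]
# height map from depth
v,u=np.mgrid[:400,:640]
d=np.stack([(u-c["cx"])/c["fx"],(v-c["cy"])/c["fy"],np.ones_like(z)],-1)*z[...,None]
P=d@rot(c).T+c["xyz"]; np.save("P2.npy",P)
H=P[...,2]; print("bench z",np.median(H[150:200,100:600]), np.percentile(H[150:200,100:600],[5,95]))
m=((H>0.004)&(H<0.022)&(z>0)).astype(np.uint8)
k=cv2.connectedComponentsWithStats(m)
for i,(s,ct) in enumerate(zip(k[2],k[3])):
    if 150<s[4]<9000: print(i,s,ct.round(1),np.median(P[k[1]==i],0).round(4))
E
```

```text
[ 0.53593864 -0.26694012  0.20336789] -0.0003389045844346382 2.25
bench z -0.0007448073844392722 [-0.00194226  0.00055261]
3 [ 225   30   45  123 2635] [247.9  80.7] [ 0.6444 -0.1877  0.0071]
6 [  76   43   39  121 2883] [95.9 94.4] [ 0.6298 -0.0275  0.0072]
9 [ 607   64   33  126 2085] [628.2 146.6] [ 0.5626 -0.5941  0.0111]
12 [ 331  193   68   88 1401] [363.5 235.9] [ 0.466  -0.3139  0.0112]
13 [  99  202   42   94 2076] [122.  240.8] [ 0.4648 -0.0258  0.007 ]
14 [ 236  203   68   84 1194] [271.4 246.8] [ 0.4485 -0.2034  0.0122]
16 [621 230  19  30 339] [632.4 245.2] [ 0.4505 -0.6345  0.0063]
18 [  0 234  13  28 188] [  3.9 251.4] [0.4406 0.121  0.0084]
25 [472 261  33  32 354] [487.  276.8] [ 0.4048 -0.4683  0.0061]
26 [619 266  21  32 350] [631.8 281.3] [ 0.4019 -0.6468  0.0072]
```

View pics/w2.png

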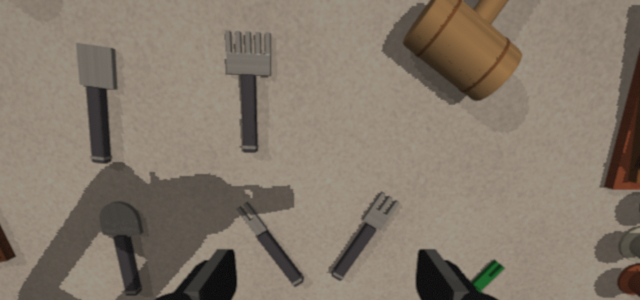

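The still view shows the five-tooth at (248,85), the two-tooth at (270,245) and the three-tooth at (363,236), all clear. I'll fit their axes from the depth points.

```bash
cat >> h.py <<'E'
def chis(P,m,lo=0.0105,zb=0.0):
    """P points, m mask of the chisel; shank top -> axis. Returns shank centre, yaw, and head end"""
    X=P[m]; X=X[:, :]; S=X[(X[:,2]>zb+lo)&(X[:,2]<zb+0.017),:2]
    r=cv2.minAreaRect(S.astype(np.float32)*1000)
    ct=S.mean(0); w,V=np.linalg.eigh(np.cov((S-ct).T)); a=V[:,1]; 
    if a@(X[:,:2].mean(0)-ct)<0: a=-a
    n=np.array([-a[1],a[0]]); s=(X[:,:2]-ct)@a; t=(S-ct)
    ss=t@a; sn=t@n; q=lambda v:np.percentile(v,[1,99])*1e3
    hd=(X[:,:2]-ct)[s>0.05]; 
    print("ct",ct.round(4),"yaw %.4f"%np.arctan2(a[1],a[0]),"shank long",q(ss).round(1),"wide",q(sn).round(1),"all long",q(s).round(1),"head wide",q(hd@n).round(1),"rect",np.round(r[1],1))
    return ct,a
E
python3 - <<'E'
from h import *
P=np.load("P2.npy");H=P[...,2]
c,o=pickle.load(open("w2.pkl","rb"))
m=((H>0.004)&(H<0.022)&(c["z_map"]>0)).astype(np.uint8)
k=cv2.connectedComponents(m)[1]
for n,uv in dict(c5=(249,110),c3=(356,245),c2=(278,255)).items():
    print(n,end=" ");chis(P,k==k[uv[1],uv[0]])
E
```

```text
c5 ct [ 0.6027 -0.1865] yaw -0.0448 shank long [-40.2  37.6] wide [-6.6  7.2] all long [-38.8  77.6] head wide [-21.5  22.6] rect [14.4 79.7]
c3 ct [ 0.4423 -0.3006] yaw -0.5507 shank long [-39.7  37.7] wide [-7.3  6.5] all long [-39.3  77.1] head wide [-13.   11.5] rect [14.8 79.6]
c2 ct [ 0.4336 -0.2122] yaw 0.5821 shank long [-40.   37.9] wide [-6.4  7.2] all long [-39.7  76.7] head wide [-6.7  8.1] rect [79.3 14.4]
```

The chisel fits match the given sizes (14 mm wide, about 118 mm long). Next I'll look at the tray.

jog_arm(series=[[[-5,-49,0,0,0,0,85],[-5,-49,0,0,0,0,85],[-5,-49,0,0,0,0,85],[-5,-49,0,0,0,0,85],[-5,-49,0,0,0,0,85],[-5,-49,0,0,0,0,85],[-5,-49,0,0,0,0,85],[-5,-49,0,0,0,0,85],[-5,-49,0,0,0,0,85],[-5,-49,0,0,0,0,85]]])

```text
time_s: 3.25
eef_pos: [0.4856, 0.2252, 0.2036]
eef_rot: [-0.0, 1.0, -0.0, 0.0]
wrist_force: [0.9, -0.4, 0.4]
opening: 0.995
grasp_force: 0.0
```

jog_arm(series=[[[0,-20,0,0,0,0,85],[0,0,0,0,0,-0.1,85],[0,0,0,0,0,-0.05,85],[0,0,0,0,0,0,85],[0,0,0,0,0,0,85],[0,0,0,0,0,0,85],[0,0,0,0,0,0,85],[0,0,0,0,0,0,85],[0,0,0,0,0,0,85],[0,0,0,0,0,0,85]]])

```text
time_s: 4.25
eef_pos: [0.4861, 0.2431, 0.2033]
eef_rot: [0.0, 0.997, 0.075, -0.0]
wrist_force: [-0.1, 0.7, -0.4]
opening: 0.993
grasp_force: 0.0
```

```bash
cat >> h.py <<'E'
def cloud(c):
    z=c["z_map"];v,u=np.mgrid[:400,:640]
    return np.stack([(u-c["cx"])/c["fx"],(v-c["cy"])/c["fy"],np.ones_like(z)],-1)*z[...,None]@rot(c).T+c["xyz"]
E
python3 - <<'E'
from h import *
from bench import ctrl
c=ctrl.camera("wrist");o=ctrl.get_obs();pickle.dump((c,o),open("w3.pkl","wb"))
f=c["frame"];print(o["eef_pos"],yaw(o),o["time_s"]);cv2.imwrite("pics/w3.png",f)
P=cloud(c);np.save("P3.npy",P);H=P[...,2]
h,e=np.histogram(H[60:240],bins=np.arange(-.004,.03,.001));print(dict(zip((e[:-1]*1e3).round(),h)))
E
```

```text
[0.48610733 0.24309918 0.20329617] 0.14958970587882855 4.3
{np.float64(-4.0): np.int64(125), np.float64(-3.0): np.int64(3531), np.float64(-2.0): np.int64(25137), np.float64(-1.0): np.int64(36831), np.float64(0.0): np.int64(11673), np.float64(1.0): np.int64(891), np.float64(2.0): np.int64(192), np.float64(3.0): np.int64(252), np.float64(4.0): np.int64(658), np.float64(5.0): np.int64(1350), np.float64(6.0): np.int64(1261), np.float64(7.0): np.int64(1360), np.float64(8.0): np.int64(6608), np.float64(9.0): np.int64(9798), np.float64(10.0): np.int64(4007), np.float64(11.0): np.int64(1916), np.float64(12.0): np.int64(1019), np.float64(13.0): np.int64(680), np.float64(14.0): np.int64(302), np.float64(15.0): np.int64(176), np.float64(16.0): np.int64(145), np.float64(17.0): np.int64(336), np.float64(18.0): np.int64(1675), np.float64(19.0): np.int64(2374), np.float64(20.0): np.int64(813), np.float64(21.0): np.int64(123), np.float64(22.0): np.int64(58), np.float64(23.0): np.int64(49), np.float64(24.0): np.int64(54), np.float64(25.0): np.int64(52), np.float64(26.0): np.int64(52), np.float64(27.0): np.int64(40), np.float64(28.0): np.int64(64)}
```

View pics/w3.png

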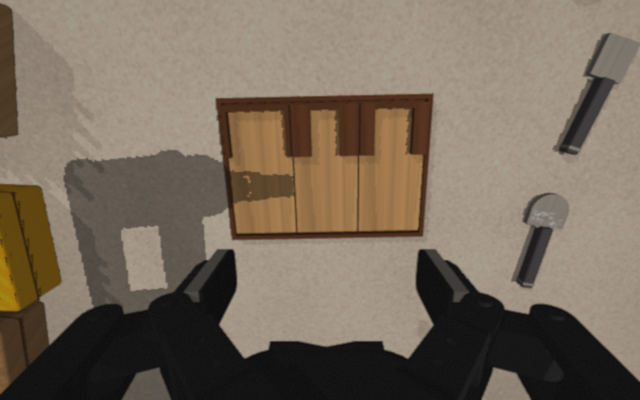

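The tray is seen squarely at (325,165): the widest pocket at column 257, the narrowest at 323 and the middle one at 392. I'll fit the pockets from the cheek tops.

```bash
python3 - <<'E'
from h import *
P=np.load("P3.npy");H=P[...,2]
m=(H>0.016)&(H<0.0225);m[250:]=0;m[:, :200]=0;m[:,450:]=0
k=cv2.connectedComponentsWithStats(m.astype(np.uint8))
i=1+np.argmax(k[2][1:,4]);print([list(s) for s in k[2][1:] if s[4]>50])
X=P[m][:,:2]
r=cv2.minAreaRect((X*1000).astype(np.float32));print("cheeks rect",r)
t=(H>0.0035)&(H<0.0225);t[250:]=0;t[:, :200]=0;t[:,450:]=0
kk=cv2.connectedComponentsWithStats(t.astype(np.uint8));t=kk[1]==1+np.argmax(kk[2][1:,4])
r=cv2.minAreaRect((P[t][:,:2]*1000).astype(np.float32));print("tray rect",r)
for th in (0.12,0.14,0.16):
    a=np.array([np.cos(th),np.sin(th)]);n=np.array([-a[1],a[0]])
    print(th,"x",np.percentile(X@a,[1,99]),)
# axis from back edge: max x per y-bin; iterate
th=0.15
for _ in range(6):
    a=np.array([np.cos(th),np.sin(th)]);n=np.array([-a[1],a[0]]);s=X@a;w=X@n
    b=np.floor(w/0.004); e=np.array([[w[b==j].mean(),np.percentile(s[b==j],97)] for j in np.unique(b) if (b==j).sum()>8])
    p=np.polyfit(e[:,0],e[:,1],1); g=np.abs(e[:,1]-np.polyval(p,e[:,0]))<.003; p=np.polyfit(e[g,0],e[g,1],1); th-=p[0]
print("th",th,"back edge",p[1]+p[0]*w.mean())
back=e[g,1].mean(); f=(s>back-0.045)&(s<back-0.015)
h,ed=np.histogram(w[f],bins=np.arange(w.min()-.002,w.max()+.003,.001));print(back,[(round(float(q)*1e3),int(v)) for q,v in zip(ed,h)])
fr=s[(s<back-.02)];print("front",np.percentile(s,[1,2]))
E
```

```text
[[np.int32(290), np.int32(103), np.int32(69), np.int32(54), np.int32(2216)], [np.int32(360), np.int32(102), np.int32(70), np.int32(54), np.int32(1822)], [np.int32(219), np.int32(105), np.int32(72), np.int32(54), np.int32(923)]]
cheeks rect ((534.5806274414062, 250.8299560546875), (54.090782165527344, 214.66644287109375), 9.713119506835938)
tray rect ((490.06744384765625, 243.24542236328125), (160.56765747070312, 226.5537567138672), 9.73971939086914)
0.12 x [0.53360815 0.59101037]
0.14 x [0.53787217 0.59266518]
0.16 x [0.54172246 0.59483438]
th 0.16769947473454969 back edge 0.5950479138114856
0.5950481244599238 [(49, 0), (50, 0), (51, 16), (52, 31), (53, 28), (54, 21), (55, 31), (56, 25), (57, 33), (58, 25), (59, 27), (60, 33), (61, 24), (62, 31), (63, 26), (64, 33), (65, 28), (66, 30), (67, 0), (68, 0), (69, 0), (70, 0), (71, 0), (72, 0), (73, 0), (74, 0), (75, 0), (76, 0), (77, 0), (78, 0), (79, 0), (80, 0), (81, 0), (82, 0), (83, 0), (84, 0), (85, 0), (86, 0), (87, 0), (88, 0), (89, 0), (90, 0), (91, 0), (92, 0), (93, 0), (94, 0), (95, 0), (96, 0), (97, 0), (98, 0), (99, 0), (100, 
[... 1071 characters left out ...]
, 0), (202, 0), (203, 0), (204, 0), (205, 0), (206, 0), (207, 0), (208, 0), (209, 0), (210, 0), (211, 0), (212, 0), (213, 0), (214, 0), (215, 0), (216, 0), (217, 0), (218, 0), (219, 0), (220, 0), (221, 0), (222, 0), (223, 0), (224, 0), (225, 0), (226, 0), (227, 0), (228, 0), (229, 0), (230, 0), (231, 0), (232, 0), (233, 0), (234, 0), (235, 0), (236, 0), (237, 0), (238, 0), (239, 0), (240, 0), (241, 0), (242, 0), (243, 0), (244, 0), (245, 0), (246, 0), (247, 0), (248, 0), (249, 0), (250, 0), (251, 0), (252, 0), (253, 0), (254, 0), (255, 0), (256, 0), (257, 0), (258, 0), (259, 1), (260, 48), (261, 30), (262, 21), (263, 30), (264, 28), (265, 9), (266, 0), (267, 0)]
front [0.54278187 0.54371186]
```

The pocket gaps measure 39, 29 and 58.5 mm at a 72 mm pitch, which matches the description. Next is the move to chisel2.

```bash
cat > plan.py <<'E'
from h import *
from bench import ctrl
import sys
PK={'2':(.4499,-.2015,.582),'3':(.4589,-.3108,-.551),'5':(.6222,-.1874,-.045)}
PL={'2':(.4836,.2425,.1685),'3':(.4957,.1715,.1685),'5':(.4716,.3135,.1685)}
d={'pk':PK,'pl':PL}[sys.argv[1]][sys.argv[2]]
o=ctrl.get_obs();go(o,(d[0],d[1],float(sys.argv[3])),d[2]);print(o["time_s"],o["opening"],o["grasp_force"],np.round(o["wrist_force"],1),o["eef_pos"])
E
python3 plan.py pk 2 0.06
```

```text
rz -0.4324  x -274.6 y 351.5 z 143.3
4.3 0.9922599547534284 0.0 [-0.9  0.6  0.5] [0.48610733 0.24309918 0.20329617]
```

jog_arm(series=[[[0,0,0,0,0,-0.144,85],[0,0,0,0,0,-0.144,85],[0,0,0,0,0,-0.144,85],[-27,35,0,0,0,0,85],[-27,35,0,0,0,0,85],[-27,35,0,0,0,0,85],[-27,35,0,0,0,0,85],[-27,35,0,0,0,0,85],[-27,35,0,0,0,0,85],[-27,35,0,0,0,0,85]]])

```text
time_s: 5.3
eef_pos: [0.4625, -0.0671, 0.2036]
eef_rot: [0.0, 0.958, 0.287, 0.0]
wrist_force: [0.8, 0.4, -0.1]
opening: 0.994
grasp_force: 0.0
```

jog_arm(series=[[[-28,35,20,0,0,0,45],[-28,35,20,0,0,0,45],[-28,35,20,0,0,0,45],[0,0,40,0,0,0,45],[0,0,40,0,0,0,45],[0,0,0,0,0,0,45],[0,0,0,0,0,0,45],[0,0,0,0,0,0,45],[0,0,0,0,0,0,45],[0,0,0,0,0,0,45]]])

```text
time_s: 6.3
eef_pos: [0.4516, -0.1998, 0.0651]
eef_rot: [0.001, 0.958, 0.287, 0.001]
wrist_force: [-0.1, -0.0, -0.5]
opening: 0.528
grasp_force: 0.0
```

```bash
python3 plan.py pk 2 0.003; python3 - <<'E'
from h import *
from bench import ctrl
c=ctrl.camera("wrist");cv2.imwrite("pics/w4.png",c["frame"])
E
```

```text
rz 0.0005  x -2.3 y 0.5 z 62.1
6.3 0.5284475868370168 0.0 [-0.1 -0.  -0.5] [ 0.45158561 -0.19982178  0.06513538]
```

View pics/w4.png

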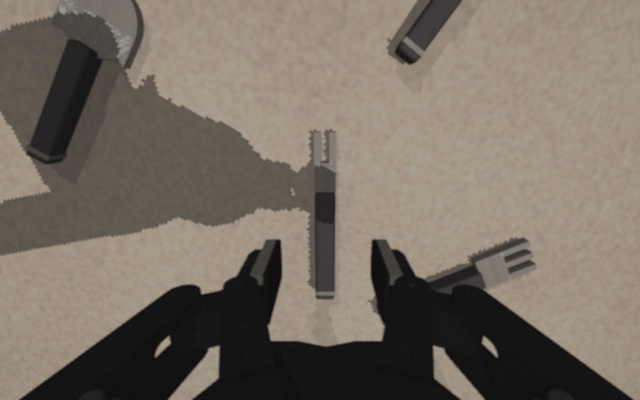

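The two-tooth chisel is centred between the fingers (column 324 against their midpoint at 326). I'll go down and grip.

jog_arm(series=[[[-2,0,20,0,0,0,45],[0,0,20,0,0,0,45],[0,0,12,0,0,0,45],[0,0,6,0,0,0,45],[0,0,3,0,0,0,45],[0,0,0,0,0,0,45],[0,0,0,0,0,0,45],[0,0,0,0,0,0,0],[0,0,0,0,0,0,0],[0,0,0,0,0,0,0]]])

```text
time_s: 7.35
eef_pos: [0.4491, -0.2008, 0.003]
eef_rot: [0.0, 0.958, 0.287, 0.0]
wrist_force: [-1.3, 0.1, 5.8]
opening: 0.141
grasp_force: 59.7
```

jog_arm(series=[[[0,0,0,0,0,0,0],[0,0,0,0,0,0,0],[0,0,0,0,0,0,0],[0,0,0,0,0,0,0],[0,0,0,0,0,0,0],[0,0,0,0,0,0,0],[0,0,0,0,0,0,0],[0,0,-10,0,0,0,0],[0,0,-15,0,0,0,0],[0,0,-20,0,0,0,0]]])

```text
time_s: 8.35
eef_pos: [0.4478, -0.1997, 0.0473]
eef_rot: [-0.001, 0.958, 0.287, -0.001]
wrist_force: [0.5, 0.2, -0.8]
opening: 0.145
grasp_force: 59.0
```

```bash
python3 plan.py pl 2 0.1
```

```text
rz 0.4133  x 109.4 y -430.0 z -52.7
8.35 0.14505107210671725 58.994091153144836 [ 0.5  0.2 -0.8] [ 0.44782272 -0.19971699  0.047333  ]
```

jog_arm(series=[[[0,0,-18,0,0,0.103,0],[0,0,-18,0,0,0.104,0],[0,0,-17,0,0,0.103,0],[0,0,0,0,0,0.103,0],[8,-30,0,0,0,0,0],[10,-40,0,0,0,0,0],[10,-40,0,0,0,0,0],[10,-40,0,0,0,0,0],[10,-40,0,0,0,0,0],[10,-40,0,0,0,0,0]]])

```text
time_s: 9.35
eef_pos: [0.4669, 0.0377, 0.1008]
eef_rot: [0.0, 0.996, 0.084, 0.0]
wrist_force: [0.4, -0.4, -0.7]
opening: 0.143
grasp_force: 59.0
```

jog_arm(series=[[[10,-40,0,0,0,0,0],[10,-40,0,0,0,0,0],[10,-40,0,0,0,0,0],[10,-40,0,0,0,0,0],[8,-25,0,0,0,0,0],[3,-15,0,0,0,0,0],[0,0,0,0,0,0,0],[0,0,0,0,0,0,0],[0,0,0,0,0,0,0],[0,0,0,0,0,0,0]]])

```text
time_s: 10.35
eef_pos: [0.4839, 0.2406, 0.1003]
eef_rot: [0.0, 0.997, 0.083, -0.0]
wrist_force: [0.0, 1.2, -1.3]
opening: 0.141
grasp_force: 59.0
```

```bash
python3 plan.py pl 2 0.04; python3 - <<'E'
from h import *
from bench import ctrl
c=ctrl.camera("wrist");cv2.imwrite("pics/w5.png",c["frame"]);pickle.dump((c,ctrl.get_obs()),open("w5.pkl","wb"))
E
```

```text
rz -0.0013  x -0.0 y -1.9 z 60.3
10.35 0.14135397988410045 59.04317557811737 [ 0.   1.2 -1.3] [0.48394246 0.24063719 0.10029275]
```

View pics/w5.png

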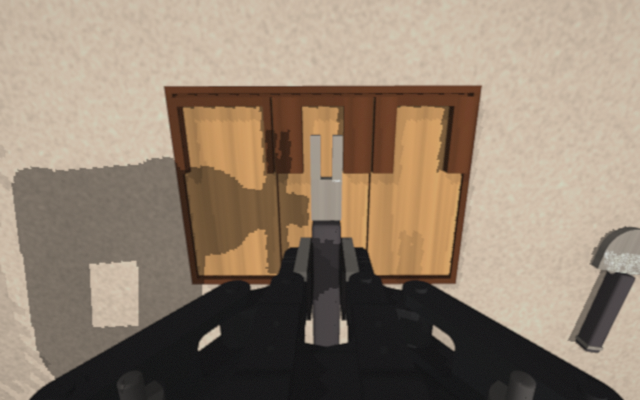

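The chisel is held straight above the narrow pocket, head at (326,175) and pocket at (323,135). I'll measure the offset between them from depth.

```bash
cat > rel.py <<'E'
from h import *
from bench import ctrl
import sys
c=ctrl.camera("wrist");o=ctrl.get_obs();P=cloud(c);H=P[...,2];z=c["z_map"]
th=.1685;a=np.array([np.cos(th),np.sin(th)]);n=np.array([-a[1],a[0]])
o0=np.array([.5230,.2492])+{'2':0,'3':-.072,'5':.072}[sys.argv[1]]*n
L=np.stack([(P[...,:2]-o0)@a,(P[...,:2]-o0)@n],-1)*1e3
# cheek tops
m=(H>.0165)&(H<.0225)&(abs(L[...,1])<36)&(L[...,0]>-9)&(L[...,0]<26)&(z>0)
y=L[m][:,1];hw={'2':15,'3':20,'5':30}[sys.argv[1]]
lo=y[(y<-3)&(y>-36)];hi=y[(y>3)]
print("cheek inner edges",lo.max() if lo.size else None,hi.min() if hi.size else None)
b=o["eef_pos"][2]-.003+.0 # underside of the held chisel
m=(H>b+.004)&(H<b+.010)&(abs(L[...,1])<32)&(L[...,0]>-25)&(L[...,0]<40)&(z>0)&(abs(H-.0195)>.002)
X=L[m];q=lambda v:np.percentile(v,[1,99]).round(1)
print("head x",q(X[:,0]),"y",q(X[:,1]),"z",np.median(H[m]),len(X))
for lo_,hi_ in((-18,-8),(-6,2),(6,18)):
    k=X[(X[:,0]>lo_)&(X[:,0]<hi_)]
    if len(k)>5:print(" y mid %d..%d"%(lo_,hi_),q(k[:,1]),q(k[:,1]).mean())
print(o["eef_pos"],yaw(o),o["time_s"])
E
python3 rel.py 2
```

```text
cheek inner edges -15.333154891359197 14.500120948514548
head x [-21.   18.9] y [-9.9  4.3] z 0.10354672498397662 2208
 y mid -18..-8 [-9.7  4.2] -2.7499999999999996
 y mid -6..2 [-10.    4.4] -2.8
 y mid 6..18 [-9.8  4.3] -2.7500000000000004
[0.48403075 0.24092183 0.10034159] 0.16741636659533335 10.45
```

jog_arm(series=[[[1,-2.4,10,0,0,0,0],[0,0,20,0,0,0,0],[0,0,20,0,0,0,0],[0,0,10,0,0,0,0],[0,0,0,0,0,0,0],[0,0,0,0,0,0,0],[0,0,0,0,0,0,0],[0,0,0,0,0,0,0],[0,0,0,0,0,0,0],[0,0,0,0,0,0,0]]])

```text
time_s: 11.45
eef_pos: [0.4847, 0.2444, 0.0407]
eef_rot: [-0.0, 0.996, 0.084, 0.0]
wrist_force: [0.3, -0.7, -1.3]
opening: 0.142
grasp_force: 59.0
```

```bash
python3 rel.py 2
```

```text
cheek inner edges -15.304720008709152 14.379837341758803
head x [-19.6  20.5] y [-6.3  7.9] z 0.0440411141966742 2211
 y mid -18..-8 [-6.2  7.7] 0.75
 y mid -6..2 [-6.5  7.9] 0.7000000000000002
 y mid 6..18 [-6.3  7.8] 0.75
[0.48467127 0.24439362 0.04063496] 0.16883586974541143 11.5
```

jog_arm(series=[[[0,1.1,10,0,0,0,0],[0,0,8,0,0,0,0],[0,0,4,0,0,0,0],[0,0,2,0,0,0,0],[0,0,1,0,0,0,0],[0,0,0,0,0,0,0],[0,0,0,0,0,0,0],[0,0,0,0,0,0,0],[0,0,0,0,0,0,0],[0,0,0,0,0,0,0]]])

```text
time_s: 12.5
eef_pos: [0.4848, 0.2433, 0.0154]
eef_rot: [-0.0, 0.996, 0.084, 0.0]
wrist_force: [-0.7, 0.2, -1.8]
opening: 0.141
grasp_force: 59.0
```

```bash
python3 rel.py 2
```

```text
cheek inner edges -3.2437657962759645 3.0002084173761787
head x [-20.3  38.2] y [-28.3  30. ] z 0.017301755377178388 184
 y mid -18..-8 [-16.2  27.7] 5.75
 y mid -6..2 [-21.6  24.6] 1.5
 y mid 6..18 [-15.6  29.3] 6.8500000000000005
[0.48476299 0.24329693 0.01544609] 0.16883070749756718 12.55
```

jog_arm(series=[[[0,0,0.6,0,0,0,0],[0,0,0.6,0,0,0,0],[0,0,0.5,0,0,0,0],[0,0,0.3,0,0,0,0],[0,0,0,0,0,0,0],[0,0,0,0,0,0,0],[0,0,0,0,0,0,0],[0,0,0,0,0,0,0],[0,0,0,0,0,0,0],[0,0,0,0,0,0,0]]])

```text
time_s: 13.55
eef_pos: [0.4847, 0.2432, 0.0133]
eef_rot: [-0.0, 0.996, 0.084, 0.0]
wrist_force: [-0.3, 0.1, -2.0]
opening: 0.144
grasp_force: 59.0
```

jog_arm(series=[[[0,0,0.3,0,0,0,0],[0,0,0.3,0,0,0,0],[0,0,0,0,0,0,0],[0,0,0,0,0,0,0],[0,0,0,0,0,0,0],[0,0,0,0,0,0,0],[0,0,0,0,0,0,0],[0,0,0,0,0,0,0],[0,0,0,0,0,0,0],[0,0,0,0,0,0,0]]])

```text
time_s: 14.55
eef_pos: [0.4847, 0.2433, 0.013]
eef_rot: [0.0, 0.996, 0.084, 0.0]
wrist_force: [-2.2, -0.0, 5.0]
opening: 0.144
grasp_force: 59.9
```

Contact: the force has risen from -2 N to +5 N. I'll release and rise.

jog_arm(series=[[[0,0,0,0,0,0,30],[0,0,0,0,0,0,30],[0,0,0,0,0,0,30],[0,0,0,0,0,0,30],[0,0,-5,0,0,0,30],[0,0,-15,0,0,0,30],[0,0,-30,0,0,0,30],[0,0,-45,0,0,0,30],[0,0,0,0,0,0,45],[0,0,0,0,0,0,45]]])

```text
time_s: 15.55
eef_pos: [0.4861, 0.2437, 0.1102]
eef_rot: [-0.0, 0.996, 0.084, 0.002]
wrist_force: [-0.4, 0.2, -0.6]
opening: 0.527
grasp_force: 0.0
```

```bash
cat > chk.py <<'E'
# placed chisels in the tray frame, by height above the pocket base
from h import *
from bench import ctrl
import sys
c=ctrl.camera("wrist");o=ctrl.get_obs();P=cloud(c);H=P[...,2];z=c["z_map"]
th=.1685;a=np.array([np.cos(th),np.sin(th)]);n=np.array([-a[1],a[0]])
q=lambda v:np.percentile(v,[1,99]).round(1)
for k in sys.argv[1]:
    o0=np.array([.5230,.2492])+{'2':0,'3':-.072,'5':.072}[k]*n
    L=np.stack([(P[...,:2]-o0)@a,(P[...,:2]-o0)@n],-1)*1e3
    hw={'2':13,'3':18,'5':28}[k]
    X=L[(H>.0135)&(H<.020)&(abs(L[...,1])<hw)&(L[...,0]>-19)&(L[...,0]<29)&(z>0)]
    S=L[(H>.0205)&(H<.027)&(abs(L[...,1])<hw)&(L[...,0]>-103)&(L[...,0]<-15)&(z>0)]
    C=L[(H>.0165)&(H<.0225)&(abs(L[...,1])>hw-2)&(abs(L[...,1])<36)&(L[...,0]>-9)&(L[...,0]<26)][:,1]
    print(k,"cheeks",C[C<0].max(),C[C>0].min(),"head x",q(X[:,0]),"y",q(X[:,1]),"shank x",q(S[:,0]),"y",q(S[:,1]),"slope %.3f"%np.polyfit(S[:,0],S[:,1],1)[0])
E
python3 chk.py 2; python3 plan.py pk 3 0.1
```

```text
2 cheeks -15.304447027872751 14.530073622646862 head x [-18.5  20. ] y [-7.4  6.6] shank x [-97.7 -20. ] y [-7.1  6.6] slope 0.006
rz 0.7199  x 268.0 y 485.7 z 8.6
15.6 0.5248009448988197 0.0 [-1.1  0.  -0.3] [0.48480633 0.24333974 0.10855184]
```

chisel2 is centred in its pocket and straight. Next is chisel3.

jog_arm(series=[[[0,0,0,0,0,0.144,45],[0,0,0,0,0,0.144,45],[0,0,0,0,0,0.144,45],[0,0,0,0,0,0.144,45],[0,0,0,0,0,0.144,45],[20,37,0,0,0,0,45],[20,37,0,0,0,0,45],[20,37,0,0,0,0,45],[20,37,0,0,0,0,45],[20,37,0,0,0,0,45]]])

```text
time_s: 16.6
eef_pos: [0.4714, 0.032, 0.1064]
eef_rot: [0.0, 0.962, -0.272, -0.001]
wrist_force: [1.2, 0.5, -0.3]
opening: 0.524
grasp_force: 0.0
```

jog_arm(series=[[[21,37,0,0,0,0,45],[21,37,0,0,0,0,45],[21,37,0,0,0,0,45],[21,37,0,0,0,0,45],[21,37,0,0,0,0,45],[21,37,0,0,0,0,45],[21,37,0,0,0,0,45],[21,37,20,0,0,0,45],[0,5,20,0,0,0,45],[0,0,0,0,0,0,45]]])

```text
time_s: 17.6
eef_pos: [0.4553, -0.3101, 0.0635]
eef_rot: [-0.002, 0.962, -0.273, -0.004]
wrist_force: [-0.9, 0.5, 0.2]
opening: 0.527
grasp_force: 0.0
```

```bash
python3 plan.py pk 3 0.0035
```

```text
rz -0.0029  x 3.4 y -1.2 z 60.0
17.6 0.5273743110401053 0.0 [-0.9  0.5  0.2] [ 0.45533117 -0.31006425  0.06354599]
```

jog_arm(series=[[[3,-1,20,0,0,0,45],[0,0,20,0,0,0,45],[0,0,12,0,0,0,45],[0,0,4,0,0,0,45],[0,0,0,0,0,0,45],[0,0,0,0,0,0,45],[0,0,0,0,0,0,45],[0,0,0,0,0,0,45],[0,0,0,0,0,0,45],[0,0,0,0,0,0,45]]])

```text
time_s: 18.6
eef_pos: [0.4616, -0.312, 0.012]
eef_rot: [0.0, 0.962, -0.272, 0.0]
wrist_force: [0.1, -0.2, 0.9]
opening: 0.528
grasp_force: 0.0
```

```bash
python3 plan.py pk 3 0.003
```

```text
rz -0.0003  x -3.0 y 0.4 z 9.0
18.6 0.527926983867565 0.0 [ 0.1 -0.2  0.9] [ 0.46163094 -0.31199955  0.0119859 ]
```

jog_arm(series=[[[-3,0,5,0,0,0,45],[0,0,4,0,0,0,45],[0,0,0,0,0,0,45],[0,0,0,0,0,0,0],[0,0,0,0,0,0,0],[0,0,0,0,0,0,0],[0,0,0,0,0,0,0],[0,0,0,0,0,0,0],[0,0,0,0,0,0,0],[0,0,0,0,0,0,0]]])

```text
time_s: 19.6
eef_pos: [0.4592, -0.3105, 0.0029]
eef_rot: [0.0, 0.962, -0.272, 0.0]
wrist_force: [0.3, 1.1, 3.2]
opening: 0.139
grasp_force: 60.1
```

jog_arm(series=[[[0,0,-5,0,0,0,0],[0,0,-15,0,0,0,0],[0,0,-20,0,0,0,0],[0,0,-20,0,0,0,0],[0,0,-20,0,0,0,0],[0,0,-15,0,0,0,0],[0,0,0,0,0,0,0],[0,0,0,0,0,0,0],[0,0,0,0,0,0,0],[0,0,0,0,0,0,0]]])

```text
time_s: 20.6
eef_pos: [0.4583, -0.3096, 0.0965]
eef_rot: [-0.001, 0.962, -0.272, -0.001]
wrist_force: [0.9, 0.1, -0.9]
opening: 0.143
grasp_force: 59.6
```

```bash
sed -i "s/'3':(.4957,.1715/'3':(.4967,.1723/;s/'5':(.4716,.3135/'5':(.4726,.3143/" plan.py; python3 plan.py pl 3 0.1
```

```text
rz -0.7198  x 118.7 y -468.7 z -3.5
20.6 0.1426870915869908 59.58706855773926 [ 0.9  0.1 -0.9] [ 0.45829832 -0.30962334  0.0964617 ]
```

jog_arm(series=[[[0,0,-4,0,0,-0.12,0],[0,0,0,0,0,-0.12,0],[0,0,0,0,0,-0.12,0],[0,0,0,0,0,-0.12,0],[0,0,0,0,0,-0.12,0],[0,0,0,0,0,-0.12,0],[8,-30,0,0,0,0,0],[10,-40,0,0,0,0,0],[10,-40,0,0,0,0,0],[10,-40,0,0,0,0,0]]])

```text
time_s: 21.6
eef_pos: [0.4706, -0.1544, 0.1009]
eef_rot: [-0.001, 0.996, 0.084, -0.001]
wrist_force: [0.2, 0.2, -0.5]
opening: 0.142
grasp_force: 59.6
```

jog_arm(series=[[[10,-40,0,0,0,0,0],[10,-40,0,0,0,0,0],[10,-40,0,0,0,0,0],[10,-40,0,0,0,0,0],[10,-40,0,0,0,0,0],[10,-40,0,0,0,0,0],[10,-40,0,0,0,0,0],[10,-30,0,0,0,0,0],[0,-9,0,0,0,0,0],[0,0,0,0,0,0,0]]])

```text
time_s: 22.6
eef_pos: [0.4956, 0.1728, 0.1009]
eef_rot: [0.0, 0.996, 0.086, -0.001]
wrist_force: [-0.2, -0.6, -1.7]
opening: 0.141
grasp_force: 59.6
```

```bash
python3 plan.py pl 3 0.04
```

```text
rz 0.0028  x 1.0 y 0.7 z 60.9
22.6 0.14108747976602973 59.554738998413086 [-0.2 -0.6 -1.7] [0.49560404 0.17282848 0.10088491]
```

Now down to just above the pocket, then measure.

jog_arm(series=[[[0,0,20,0,0,0,0],[0,0,20,0,0,0,0],[0,0,15,0,0,0,0],[0,0,5,0,0,0,0],[0,0,0,0,0,0,0],[0,0,0,0,0,0,0],[0,0,0,0,0,0,0],[0,0,0,0,0,0,0],[0,0,0,0,0,0,0],[0,0,0,0,0,0,0]]])

```text
time_s: 23.6
eef_pos: [0.4967, 0.172, 0.042]
eef_rot: [-0.0, 0.996, 0.084, 0.0]
wrist_force: [0.1, -0.5, -0.9]
opening: 0.141
grasp_force: 59.6
```

```bash
python3 rel.py 3
```

```text
cheek inner edges -20.32326782610729 19.357266687982097
head x [-20.7  19. ] y [-12.7  11.4] z 0.0453154303800212 3506
 y mid -18..-8 [-12.7  11.5] -0.5999999999999996
 y mid -6..2 [-12.6  11.2] -0.7000000000000002
 y mid 6..18 [-12.7  11.4] -0.6499999999999995
[0.49657002 0.17199424 0.04190534] 0.16899491927466273 23.65
```

jog_arm(series=[[[0.5,0,10,0,0,0,0],[0,0,10,0,0,0,0],[0,0,5,0,0,0,0],[0,0,2,0,0,0,0],[0,0,1,0,0,0,0],[0,0,0.4,0,0,0,0],[0,0,0,0,0,0,0],[0,0,0,0,0,0,0],[0,0,0,0,0,0,0],[0,0,0,0,0,0,0]]])

```text
time_s: 24.65
eef_pos: [0.4971, 0.172, 0.0135]
eef_rot: [-0.0, 0.996, 0.084, 0.0]
wrist_force: [-0.0, 0.2, -0.3]
opening: 0.146
grasp_force: 59.6
```

jog_arm(series=[[[0,0,0.3,0,0,0,0],[0,0,0.3,0,0,0,0],[0,0,0.1,0,0,0,0],[0,0,0,0,0,0,0],[0,0,0,0,0,0,0],[0,0,0,0,0,0,0],[0,0,0,0,0,0,0],[0,0,0,0,0,0,0],[0,0,0,0,0,0,0],[0,0,0,0,0,0,0]]])

```text
time_s: 25.65
eef_pos: [0.4971, 0.172, 0.0129]
eef_rot: [0.0, 0.996, 0.084, 0.0]
wrist_force: [-2.6, -1.0, 4.1]
opening: 0.142
grasp_force: 60.4
```

Contact again. Release and rise.

jog_arm(series=[[[0,0,0,0,0,0,30],[0,0,0,0,0,0,30],[0,0,0,0,0,0,30],[0,0,0,0,0,0,30],[0,0,-5,0,0,0,30],[0,0,-15,0,0,0,30],[0,0,-30,0,0,0,30],[0,0,-45,0,0,0,30],[0,0,0,0,0,0,45],[0,0,0,0,0,0,45]]])

```text
time_s: 26.65
eef_pos: [0.4984, 0.1722, 0.1101]
eef_rot: [-0.0, 0.996, 0.084, 0.002]
wrist_force: [-0.2, 0.0, -0.8]
opening: 0.528
grasp_force: 0.0
```

```bash
python3 chk.py 23; python3 plan.py pk 5 0.1
```

```text
2 cheeks -15.090191674098246 14.146836217562063 head x [-18.4  20.1] y [-7.7  6.9] shank x [-96.1 -19.9] y [-7.3  6.3] slope -0.024
3 cheeks -20.296661141369224 19.483079977486323 head x [-18.5  19.4] y [-12.7  11.4] shank x [-98.4 -20.7] y [-7.5  6.4] slope -0.003
rz 0.2139  x 141.1 y 353.4 z 8.4
26.7 0.5231333515518395 0.0 [ 0.2  0.4 -0.5] [0.49716398 0.17203168 0.1084401 ]
```

jog_arm(series=[[[0,0,0,0,0,0.107,45],[0,0,0,0,0,0.107,45],[15,38,0,0,0,0,45],[16,40,0,0,0,0,45],[16,40,0,0,0,0,45],[16,40,0,0,0,0,45],[16,40,0,0,0,0,45],[16,40,0,0,0,0,45],[16,40,0,0,0,0,45],[16,40,0,0,0,0,45]]])

```text
time_s: 27.7
eef_pos: [0.6086, -0.1527, 0.1058]
eef_rot: [-0.001, 1.0, -0.023, -0.002]
wrist_force: [-0.0, -0.1, 0.8]
opening: 0.526
grasp_force: 0.0
```

jog_arm(series=[[[14,35,0,0,0,0,45],[0,0,20,0,0,0,45],[0,0,25,0,0,0,45],[0,0,20,0,0,0,45],[0,0,0,0,0,0,45],[0,0,0,0,0,0,45],[0,0,0,0,0,0,45],[0,0,0,0,0,0,45],[0,0,0,0,0,0,45],[0,0,0,0,0,0,45]]])

```text
time_s: 28.7
eef_pos: [0.6223, -0.1872, 0.0434]
eef_rot: [0.0, 1.0, -0.023, 0.001]
wrist_force: [-0.8, 0.2, -0.0]
opening: 0.522
grasp_force: 0.0
```

```bash
python3 plan.py pk 5 0.003
```

```text
rz -0.0001  x -0.1 y 0.2 z 40.4
28.7 0.5224570207766697 0.0 [-0.8  0.2 -0. ] [ 0.6223073  -0.18716005  0.04338999]
```

jog_arm(series=[[[0,0,15,0,0,0,45],[0,0,15,0,0,0,45],[0,0,7,0,0,0,45],[0,0,3,0,0,0,45],[0,0,0,0,0,0,45],[0,0,0,0,0,0,45],[0,0,0,0,0,0,0],[0,0,0,0,0,0,0],[0,0,0,0,0,0,0],[0,0,0,0,0,0,0]]])

```text
time_s: 29.7
eef_pos: [0.6225, -0.1873, 0.0034]
eef_rot: [0.0, 1.0, -0.023, 0.001]
wrist_force: [-0.4, 0.8, 3.7]
opening: 0.145
grasp_force: 61.0
```

jog_arm(series=[[[0,0,0,0,0,0,0],[0,0,0,0,0,0,0],[0,0,-5,0,0,0,0],[0,0,-15,0,0,0,0],[0,0,-20,0,0,0,0],[0,0,-20,0,0,0,0],[0,0,-20,0,0,0,0],[0,0,-17,0,0,0,0],[0,0,0,0,0,0,0],[0,0,0,0,0,0,0]]])

```text
time_s: 30.7
eef_pos: [0.6219, -0.1871, 0.0998]
eef_rot: [0.0, 1.0, -0.023, 0.0]
wrist_force: [0.3, 0.5, 0.3]
opening: 0.136
grasp_force: 60.3
```

```bash
python3 plan.py pl 5 0.1
```

```text
rz -0.2137  x -63.1 y -519.3 z -0.2
30.7 0.1364450277428648 60.290629863739014 [0.3 0.5 0.3] [ 0.62188571 -0.18705183  0.09982754]
```

jog_arm(series=[[[0,0,0,0,0,-0.107,0],[0,0,0,0,0,-0.107,0],[-4,-30,0,0,0,0,0],[-5,-41,0,0,0,0,0],[-5,-41,0,0,0,0,0],[-5,-41,0,0,0,0,0],[-5,-41,0,0,0,0,0],[-5,-41,0,0,0,0,0],[-5,-41,0,0,0,0,0],[-5,-41,0,0,0,0,0]]])

```text
time_s: 31.7
eef_pos: [0.5284, 0.1204, 0.0982]
eef_rot: [-0.0, 0.996, 0.084, -0.001]
wrist_force: [0.8, -0.3, -1.4]
opening: 0.141
grasp_force: 60.3
```

jog_arm(series=[[[-5,-41,0,0,0,0,0],[-5,-41,0,0,0,0,0],[-5,-41,0,0,0,0,0],[-5,-41,0,0,0,0,0],[-4,-28,0,0,0,0,0],[0,-10,0,0,0,0,0],[0,0,0,0,0,0,0],[0,0,0,0,0,0,0],[0,0,0,0,0,0,0],[0,0,0,0,0,0,0]]])

```text
time_s: 32.7
eef_pos: [0.4731, 0.3128, 0.0995]
eef_rot: [0.0, 0.997, 0.083, -0.0]
wrist_force: [0.3, -0.0, -1.9]
opening: 0.143
grasp_force: 60.3
```

```bash
python3 plan.py pl 5 0.04
```

```text
rz -0.0015  x -0.3 y -1.6 z 59.5
32.7 0.14275939042532915 60.281864404678345 [ 0.3 -0.  -1.9] [0.47312012 0.3127847  0.09945219]
```

jog_arm(series=[[[0,-1,20,0,0,0,0],[0,0,20,0,0,0,0],[0,0,15,0,0,0,0],[0,0,5,0,0,0,0],[0,0,0,0,0,0,0],[0,0,0,0,0,0,0],[0,0,0,0,0,0,0],[0,0,0,0,0,0,0],[0,0,0,0,0,0,0],[0,0,0,0,0,0,0]]])

```text
time_s: 33.7
eef_pos: [0.4726, 0.3151, 0.0399]
eef_rot: [-0.0, 0.996, 0.084, 0.0]
wrist_force: [0.1, -0.4, -1.1]
opening: 0.139
grasp_force: 60.3
```

```bash
python3 rel.py 5
```

```text
cheek inner edges -30.16043718540926 29.258584272418968
head x [-19.9  19.9] y [-21.3  22.5] z 0.042679372790705994 6115
 y mid -18..-8 [-21.3  22.3] 0.5
 y mid -6..2 [-21.3  22.4] 0.5499999999999989
 y mid 6..18 [-21.4  22.6] 0.6000000000000014
[0.47255126 0.31505661 0.03981179] 0.16886217298733913 33.75
```

jog_arm(series=[[[0,1,10,0,0,0,0],[0,0,8,0,0,0,0],[0,0,5,0,0,0,0],[0,0,2,0,0,0,0],[0,0,0.8,0,0,0,0],[0,0,0.2,0,0,0,0],[0,0,0,0,0,0,0],[0,0,0,0,0,0,0],[0,0,0,0,0,0,0],[0,0,0,0,0,0,0]]])

```text
time_s: 34.75
eef_pos: [0.4727, 0.3141, 0.0137]
eef_rot: [-0.0, 0.996, 0.084, 0.0]
wrist_force: [-0.5, 0.5, -1.7]
opening: 0.141
grasp_force: 60.3
```

jog_arm(series=[[[0,0,0.3,0,0,0,0],[0,0,0.2,0,0,0,0],[0,0,0,0,0,0,0],[0,0,0,0,0,0,0],[0,0,0,0,0,0,0],[0,0,0,0,0,0,0],[0,0,0,0,0,0,0],[0,0,0,0,0,0,0],[0,0,0,0,0,0,0],[0,0,0,0,0,0,0]]])

```text
time_s: 35.75
eef_pos: [0.4727, 0.3141, 0.0134]
eef_rot: [-0.0, 0.996, 0.084, 0.0]
wrist_force: [-2.1, -0.6, 5.8]
opening: 0.143
grasp_force: 61.1
```

Contact. I'll release, rise, and back off for a full view.

jog_arm(series=[[[0,0,0,0,0,0,30],[0,0,0,0,0,0,30],[0,0,0,0,0,0,30],[0,0,0,0,0,0,30],[0,0,-5,0,0,0,30],[0,0,-15,0,0,0,30],[0,0,-30,0,0,0,30],[0,0,-45,0,0,0,30],[0,20,-40,0,0,0,30],[0,20,-40,0,0,0,30]]])

```text
time_s: 36.75
eef_pos: [0.4793, 0.2745, 0.1913]
eef_rot: [-0.0, 0.996, 0.085, 0.001]
wrist_force: [1.0, -0.4, -0.8]
opening: 0.352
grasp_force: 0.0
```

jog_arm(series=[[[0,15,-20,0,0,0,85],[0,10,0,0,0,0,85],[0,0,0,0,0,0,85],[0,0,0,0,0,0,85],[0,0,0,0,0,0,85],[0,0,0,0,0,0,85],[0,0,0,0,0,0,85],[0,0,0,0,0,0,85],[0,0,0,0,0,0,85],[0,0,0,0,0,0,85]]])

```text
time_s: 37.75
eef_pos: [0.4835, 0.25, 0.2081]
eef_rot: [-0.0, 0.996, 0.084, -0.0]
wrist_force: [0.4, -0.3, 0.2]
opening: 0.992
grasp_force: 0.0
```

```bash
python3 chk.py 235; python3 - <<'E'
from h import *
from bench import ctrl
c=ctrl.camera("wrist");t=ctrl.camera("top")
cv2.imwrite("pics/w6.png",np.vstack([c["frame"][60:300],t["frame"][60:300]]))
E
```

```text
2 cheeks -15.188396982043727 14.708926476724244 head x [-18.7  19.6] y [-6.9  6.2] shank x [-97.8 -20. ] y [-7.   6.2] slope -0.003
3 cheeks -19.782077166292346 19.62098779266136 head x [-18.7  19.6] y [-12.5  11.8] shank x [-98.9 -20.9] y [-7.1  6.6] slope -0.001
5 cheeks -30.181095757178237 29.253990775988594 head x [-18.7  19.6] y [-22.4  21.7] shank x [-98.4 -20. ] y [-7.4  6.4] slope 0.001
```

View pics/w6.png

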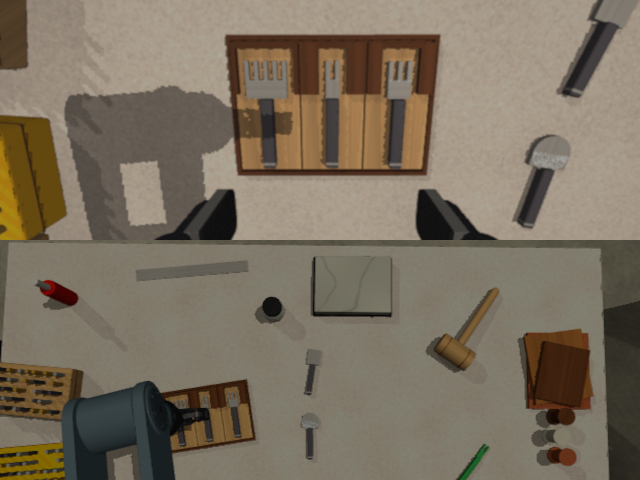

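The five-, two- and three-tooth chisels lie in their pockets at (267,110), (331,110) and (398,110). All are centred within 0.5 mm and straight, with teeth to the closed end. The smooth blades, mallet and jar haven't moved.

```bash
python3 -c "
from bench import ctrl
print(ctrl.hand_in())"
```

```text
the job is handed in; nothing more can be done
None
```

The three toothed chisels are in their matching pockets, flat, straight and centred to within about 0.5 mm, with the teeth at the closed ends; the other items were left alone, and the job was handed in at about 38 s of the 96 s limit.

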